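Push the spares box home between freshly painted guide rails

TASK

The two guide rails of the lane in the middle of the green shelf have just been repainted and are still tacky. With your fingertips only, straighten the steel spares box that stands askew in front of the lane and push it down the lane until it sits square and fully home against the stop at the far end; neither the box nor your hand may touch either rail. Keep the box on the shelf, never lifted or tipped, leave the other things on the shelf where they are, and finish with your hand clear.

Things in the scene. Friction and masses are not known exactly. Their poses are not given: they have to be found in the camera images.
- spares_box: closed grey sheet-steel box, 110 mm long (its x), 90 mm wide (its y), 65 mm high, 0.4 to 0.9 kg, plain flat vertical sides, a wire bail handle lying flat on the lid (up to 4 mm above it). Too wide to pinch. Origin at the centre of its underside; +x points to its nose, the short end that goes into the lane first; z up. It starts on the shelf just in front of the lane, up to 20 mm to one side and turned up to 0.28 rad.
- box_nose (a point): middle of the lower edge of the box's nose (55 mm ahead of the box's origin), axes as the box
- shelf: green-painted steel shelf bolted to the bench, deck 360 mm deep and 600 mm wide, deck top 50 mm above the bench. Origin at bench height under the lane's centre line; x points down the lane, away from the robot, y to the left, z up. Its back upstand rises 45 mm above the deck, behind the stop. In front of the rails the deck is clear to 100 mm either side of the lane's centre line for 180 mm; between the rails the lane's floor carries a thin flush strip of dark steel.
- lane_mouth (a point): point on the deck, on the lane's centre line, level with the front ends of the rails; x points down the lane, y left, z up. The lane is 106 mm wide between the rails: 8 mm to spare on each side of a centred box.
- lane_stop (a point): point on the deck, on the lane's centre line, under the face of the two rubber buffers of the stop, 150 mm beyond the lane's mouth; axes as lane_mouth. The stop, an angle iron with the buffers 20 mm above the deck, does not move and is 36 mm high. The box is home when its nose meets the buffers.
- rail_left: left guide rail, green angle iron 150 mm long, upright web 4 mm thick and 30 mm high above the deck, foot 26 mm wide overall pointing away from the lane. Origin on the deck at mid-length, in the plane of the web's inner face (53 mm left of the centre line)
- rail_right: right guide rail, mirror image of the left; origin on the deck at mid-length, in the plane of its web's inner face (53 mm right of the centre line)
- torch: chrome torch lying on the shelf, 155 mm long along its x, 36 mm thick; origin at the middle of its underside. Leave alone.
- cap_a: orange plastic cone cap, 62 mm wide at the foot, 57 mm high, origin at the centre of its underside. Leave alone.
- cap_b: second orange cone cap, same size. Leave alone.
- pawl: brass ratchet pawl lying flat, about 95 x 35 mm, 18 mm high, origin at the middle of its underside. Leave alone.
- pulley: cast aluminium pulley lying flat, 84 mm across, 30 mm high, origin at the centre of its underside. Leave alone.
- paint_tin: small closed paint tin, 64 mm across, 64 mm high, origin at the centre of its underside. Leave alone.
Mind the look-alikes: they are no part of the job. What is shaped like the spares_box but blue, turquoise or yellow is not meant.

How it is judged:
At the end, for the whole second after the job is handed in: The box stands flat on the shelf between the rails, at rest, its nose within 5 mm of the stop's buffers, within 8 mm of the lane's centre line and square to the lane within 0.06 rad (x of box_nose in the frame of lane_stop between -0.005 and 0.004 m and y of box_nose in the frame of lane_stop between -0.008 and 0.008 m and z of box_nose in the frame of lane_stop below 0.004 m and angle between the x axis of spares_box and the x axis of lane_stop, either way round below 0.06 rad and angle between spares_box's own z axis and vertical below 0.03 rad and linear speed of spares_box below 0.01 m/s); the robot touches nothing.
It fails at once if either painted rail is touched, by the box, the hand or anything else (over 0.2 N) (contact force between any of rail_left, rail_right and anything else above 0.2 N).
It fails at once if the box is lifted more than 8 mm off the shelf or tipped more than 0.12 rad (height (world z) of spares_box above 0.058 m or angle between spares_box's own z axis and vertical above 0.12 rad).
It fails at once if the box is pushed off the shelf (height (world z) of spares_box below 0.04 m).
It fails at once if one of the other things on the shelf is moved more than 15 mm or tipped over (distance of any of torch, cap_a, cap_b, pawl, pulley, paint_tin from where it was at the start of the episode above 0.015 m or angle between any of torch, cap_a, cap_b, pawl, pulley, paint_tin's own z axis and vertical above 0.3 rad).
It also fails if it takes over 64 s, if anything falls off the work surface, if the arm or the gripper's body presses on something with over 40 N, if the wrist force passes 120 N, or if a joint passes its speed limit or range.

ROBOT

A 6-joint arm with a two-finger parallel gripper is mounted at the origin on the work surface. World frame = base frame: x ahead of the robot, y to its left, z up, the work surface at z = 0. Lengths are in m, angles in rad, forces in N, time in s.
With the tool pointing down it reaches from about 0.35 to 0.975 m from the base axis. Payload 4.9 kg.
Tool frame: the origin (TCP) lies midway between the tips of the shut fingers; the grasp point (between the pads) lies 19 mm behind it; z points along the fingers, y is the line along which they close (so a half turn about z gives the same grasp; the last joint's range is limited). The gripper opens to 85 mm and grips with 20 to 120 N. Pads are 22 mm wide; open, the fingers measure 114 mm over their backs; the gripper's body (76 mm by 85 mm) begins 54 mm behind the grasp point. The pads swing forward as they close: fully open they stand 13 mm farther back than shut.
Start: joints at [-1.349, 0.053, 1.613, -0, 1.476, -0.119], TCP at [0.209, -0.589, 0.231] pointing down, gripper open.
Joint ranges: [-3.01, 3.01], [-1.01, 2.22], [0.06, 2.58], [-1.02, 4.17], [0.09, 2.62], [-3.14, 3.14]. Speed limits (rad/s): [2.57, 2.57, 3.14, 3.14, 3.14, 3.14].

INTERFACE

Orientations are given as a unit quaternion [w, x, y, z].
In Python, from plant import state, grab_frame, camera_info, job_done, spot_in, masks_of, pinpoint gives the robot as it stands.
- The arm moves only by the shell command python3 -m handwheel 'ROWS' [OPENING]. ROWS is JSON, a list that holds one entry, the list of rows, each a list of 6 numbers: the shift along the world's x, y, z in m, then the turn, a rotation vector about the world's x, y, z in degrees. In form: [[[tx, ty, tz, ax, ay, az], ...]]. A call has 1 to 20 rows; each row shifts and turns the commanded pose from where the row before left it; what a row does not reach is not made up. A row lasts 1/12 s, in which the tool goes at most 41.7 mm and 7.16 degrees, less where a joint would pass 70% of its speed; a pose out of reach is approached as far as the arm can. A call is refused whole if a number of a shift passes 0.0417 or a number of a turn 7.16, either way. A call with a gripper value outside its range is refused whole. OPENING is the opening, from 0 (shut) to 1 (fully open), set as the call begins (- or left out, the last holds). The fingers move at their own pace and stop on an object; the grip force is fixed at half the most. Time passes only in rows, so rows that do not move let the fingers close. It gives the time, the measured TCP pose, the force, the opening and the grip force at its end, in the units of the state.
- state(): the state, without advancing time (a new reading comes with each control period).
- grab_frame(name): name is "scene" or "side" or "wrist"; returns (picture, depth): 400x640x3 uint8, blue, green, red; 400x640 float32, m along the optical axis (not along the pixel's ray), 0 where there is no reading.
- camera_info(name): a dict with "fx", "fy", "cx", "cy" (pixels), "distortion" ([k1, k2, p1, p2, k3] as OpenCV has them; the pictures are not rectified), "T" (4x4, takes a point from camera to world coordinates). Camera axes: x right, y up, looking along -z (the intrinsics and any distortion apply to the point x, -y, -z); pixel columns grow to the right and rows downward; lengths in m; the calibration is good to about 2 mm. A picture is of the moment at which its call begins: read the wrist's pose just before it. camera_info takes no time and is no camera call; for the wrist camera it gives the pose at the moment of the call.
- job_done(): hands the job in; it is judged then, once.
Trained networks look in the newest picture that a camera, given by its name, has taken for a name from the list of things; names that differ only in an ending like _2 or _b are one class to them, and where a whole thing is asked for, a point or a joint stands for the part that bears it (a point fixed in the world has none). Each returns a list of dicts, best first, with "conf" (0 to 1); they miss things now and then, are a little off and sometimes report something else, mostly with a low value. They report only what shows in the picture. A call takes as long as a camera call. They do not tell look-alikes from the thing itself.
- spot_in(camera, thing): "box" ([left, top, width, height] in pixels, round what is visible of it).
- masks_of(camera, thing): "region" (400x640 bool, what is visible of it) and "box" ([left, top, width, height] in pixels, round what is visible of it).
- pinpoint(camera, thing): "position" ([column, row] in pixels: a listed point, or the origin of a listed thing).
The state is a dict: "time": time; "joint_pos": joint angles; "joint_vel": joint speeds; "joint_efforts": joint torques, N m; "tool_pos": TCP position; "tool_rot": TCP orientation; "contact_force": force on the tool from outside, world axes, zero at the start; "ft_torque": the same for the moment, N m; "gripper_width": opening from 0.0 (shut) to 1.0 (fully open); "grasp_force": force on a finger pad.
Only numpy, scipy, OpenCV 4.12 (cv2) and the standard library are available. Lean on these libraries where they do the work, as an engineer would, in place of code of your own. Each camera call takes 0.05 s, during which the arm holds its last target. There are 200 camera calls.

## Working session

There is one attempt and no reset: what is moved stays moved. The work goes in short steps, Python scripts to look and compute and a shell command to move; the robot and the scene stay as the last step left them, time stands still between calls to the robot, and variables do not carry over. Pictures are saved under pics/ and viewed, at most 10 in all, crops included, and the job is handed in when it is done.

```bash
ls; mkdir -p pics; cat > h.py <<'E'
import numpy as np, cv2
from plant import *
def shot(n,f=None):
    im,d=grab_frame(n); ci=camera_info(n)
    if f: cv2.imwrite('pics/'+f,im)
    return im,d,ci
def pts(ci,uv,d=None,z=None):
    uv=np.asarray(uv,float).reshape(-1,1,2)
    K=np.array([[ci['fx'],0,ci['cx']],[0,ci['fy'],ci['cy']],[0,0,1]])
    n=cv2.undistortPoints(uv,K,np.array(ci['distortion'],float)).reshape(-1,2)
    T=np.array(ci['T']); r=np.c_[n[:,0],-n[:,1],-np.ones(len(n))]
    R=r@T[:3,:3].T; o=T[:3,3]
    s=np.asarray(d).reshape(-1,1) if d is not None else ((z-o[2])/R[:,2])[:,None]
    return o+s*R
E
python3 - <<'E'
from h import *
ims=[]
for n in ['scene','side']:
    im,d,ci=shot(n,n+'0.png'); print(n,np.round(ci['T'],3).tolist(),ci['fx'])
    for t in ['spares_box','rail_left','rail_right']:
        for m in spot_in(n,t)[:5]: print(t,np.round(m['conf'],2),np.round(m['box']))
    for t in ['lane_mouth','lane_stop','box_nose','spares_box']:
        for m in pinpoint(n,t)[:4]:
            print(t,np.round(m['conf'],2),np.round(m['position']),np.round(pts(ci,m['position'],z=.05),4))
s=state();print(s['time'],s['tool_pos'],s['tool_rot'])
E
```

```text
pics
scene [[0.01, -0.567, 0.824, 1.593], [1.0, 0.023, 0.004, -0.052], [-0.021, 0.824, 0.567, 0.789], [0.0, 0.0, 0.0, 1.0]] 443.43794589860966
spares_box 0.83 [264. 158.  46.  36.]
spares_box 0.61 [174. 200.  37.  49.]
spares_box 0.6 [315. 176.  46.  40.]
spares_box 0.59 [208. 168.  35.  32.]
rail_left 0.75 [367. 209.  24.  28.]
rail_left 0.7 [281. 218.  32.  27.]
rail_right 0.92 [323. 215.  25.  38.]
lane_mouth 0.69 [346. 219.] [[0.5959 0.0173 0.05  ]]
lane_stop 0.77 [367. 251.] [[0.7377 0.0617 0.05  ]]
box_nose 0.96 [347. 213.] [[0.5697 0.0217 0.05  ]]
box_nose 0.83 [296. 193.] [[ 0.4571 -0.1272  0.05  ]]
box_nose 0.67 [226. 200.] [[ 0.4877 -0.3369  0.05  ]]
box_nose 0.56 [192. 222.] [[ 0.5947 -0.416   0.05  ]]
spares_box 0.81 [193. 233.] [[ 0.6473 -0.4021  0.05  ]]
spares_box 0.66 [336. 203.] [[ 0.5161 -0.0095  0.05  ]]
spares_box 0.63 [341. 237.] [[ 0.6754 -0.0023  0.05  ]]
spares_box 0.62 [225. 190.] [[ 0.4327 -0.3503  0.05  ]]
side [[-0.999, 0.046, -0.026, 0.505], [-0.048, -0.608, 0.792, 0.703], [0.02, 0.793, 0.61, 0.636], [0.0, 0.0, 0.0, 1.0]] 368.69725137746775
spares_box 0.92 [296. 177.  57.  55.]
spares_box 0.78 [365. 161.  49.  47.]
spares_box 0.61 [290. 120.  33.  25.]
spares_box 0.58 [353. 132.  40.  32.]
rail_left 0.92 [231. 221.  64.  28.]
rail_right 0.86 [227. 194.  63.  16.]
lane_mouth 0.87 [290. 214.] [[0.5954 0.0126 0.05  ]]
box_nose 0.94 [304. 216.] [[0.5597 0.021  0.05  ]]
box_nose 0.83 [374. 197.] [[ 0.3825 -0.0684  0.05  ]]
spares_box 0.82 [371. 157.] [[ 0.3764 -0.2708  0.05  ]]
spares_box 0.82 [306. 145.] [[ 0.5787 -0.3281  0.05  ]]
spares_box 0.79 [388. 197.] [[ 0.3441 -0.0743  0.05  ]]
spares_box 0.59 [324. 210.] [[ 0.5104 -0.0072  0.05  ]]
0.8 [ 0.20890388 -0.58905284  0.23135742] [4.65689964e-05 9.85516274e-01 1.69580867e-01 9.10018136e-06]
```

```bash
python3 - <<'E'
import cv2
a=cv2.imread('pics/scene0.png')[140:300,160:420];b=cv2.imread('pics/side0.png')[100:280,180:440]
cv2.imwrite('pics/c.png',cv2.resize(cv2.vconcat([a,b]),None,fx=1.75,fy=1.75,interpolation=3))
E
```

```text
(no output)
```

View pics/c.png

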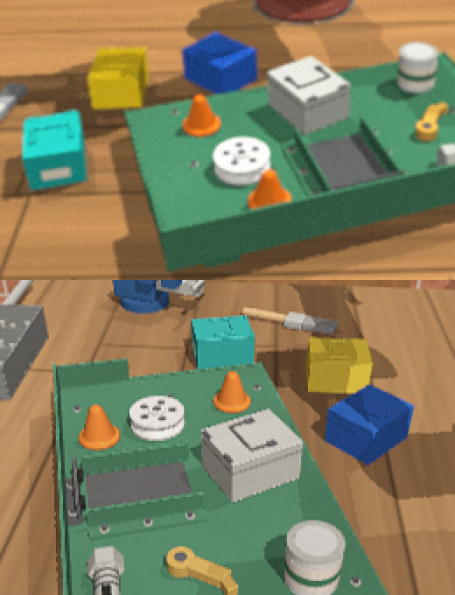

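The crop shows the grey box at scene (336,190) / side (324,205), standing before the lane. The look-alikes are yellow (225,184), blue (286,176) and turquoise (192,224) in the scene view, all off the shelf. The grey box is the one to push. Next I move the wrist camera over it.

```bash
python3 -m handwheel '[[[0.01,0.01,0.03,0,0,0],[0.02,0.03,0.02,0,0,0],[0.02,0.035,0.015,0,0,0],[0.02,0.035,0.015,0,0,0],[0.02,0.035,0.015,0,0,0],[0.02,0.035,0.015,0,0,0],[0.02,0.035,0.015,0,0,0],[0.02,0.035,0.015,0,0,0],[0.02,0.035,0,0,0,0],[0.02,0.035,0,0,0,0],[0.02,0.035,0,0,0,0],[0.02,0.035,0,0,0,0],[0.02,0.035,0,0,0,0],[0.02,0.035,0,0,0,0],[0.02,0.035,0,0,0,0],[0.01,0.03,0,0,0,0],[0,0.01,0,0,0,0],[0,0,0,0,0,0]]]' 0.5
cat > m.py <<'E'
from h import *
s=state(); print(s['time'],np.round(s['tool_pos'],4),s['gripper_width'])
im,d,ci=shot('wrist','w0.png'); print(np.round(ci['T'],3).tolist(),ci['fx'])
for t in ['lane_mouth','lane_stop','box_nose','spares_box','rail_left','rail_right']:
    for m in pinpoint('wrist',t)[:2]: print(t,round(m['conf'],2),np.round(m['position']),np.round(pts(ci,m['position'],z=.05),4))
# world grid of depth
v,u=np.mgrid[0:400,0:640]; P=pts(ci,np.c_[u.ravel(),v.ravel()],d=d.ravel()).reshape(400,640,3)
np.savez('w.npz',im=im,d=d,P=P)
top=(np.abs(P[...,2]-.115)<.006)&(d>0)
n,l,st,c=cv2.connectedComponentsWithStats(top.astype(np.uint8))
for i in np.argsort(-st[1:,4])[:3]+1:
    q=P[l==i]; r=cv2.minAreaRect(q[:,:2].astype(np.float32)*1000); print('top',st[i],np.round(r[0],1),np.round(r[1],1),round(r[2],2),np.median(q[:,2]))
E
python3 m.py
```

```text
time: 2.3
tool_pos: [0.5053, -0.0586, 0.3685]
tool_rot: [-0.0, 0.985, 0.172, -0.0]
contact_force: [0.6, -0.3, -0.1]
gripper_width: 0.503
grasp_force: 0.0
2.3 [ 0.5053 -0.0586  0.3685] 0.5030179051290734
[[0.336, 0.899, 0.283, 0.577], [-0.942, 0.32, 0.101, -0.034], [0.0, -0.3, 0.954, 0.511], [0.0, 0.0, 0.0, 1.0]] 324.0602285548343
lane_mouth 0.95 [293.  68.] [[0.5899 0.0151 0.05  ]]
box_nose 0.94 [466. 240.] [[ 0.4396 -0.3192  0.05  ]]
box_nose 0.73 [337. 235.] [[ 0.3805 -0.1253  0.05  ]]
spares_box 0.88 [451. 270.] [[ 0.3838 -0.3207  0.05  ]]
spares_box 0.82 [550. 169.] [[ 0.5857 -0.3846  0.05  ]]
rail_right 0.9 [335.   2.] [[ 0.6827 -0.0104  0.05  ]]
top [ 242   79   93  104 6698] [516.3 -10.7] [109.8  90.4] 32.18 0.11483835633482636
top [  95  113   55   53 2234] [438.  183.6] [64.4 67.7] 21.75 0.11337771442140596
top [174 391  34   9 191] [61.7 12. ] [ 6.9 49.5] 10.07 0.11487299928590966
```

View pics/w0.png

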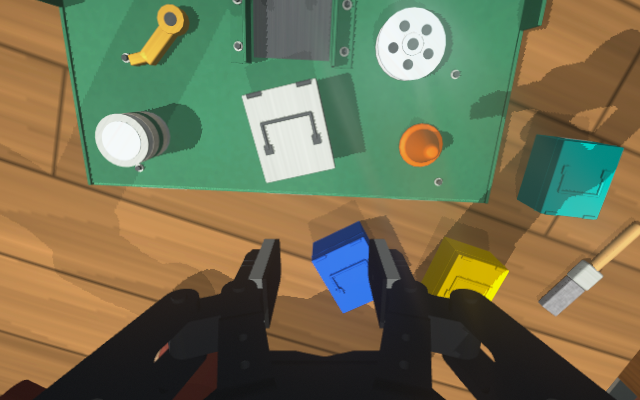

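The wrist view shows the grey box with its handle at (290,130), the lane mouth at (293,65), tin (125,140), pulley (412,43), cap (420,145) and blue and yellow boxes on the bench. Lid fit is 109.8 x 90.4 mm at z=0.115, as described. I move forward to see the rails whole.

```bash
python3 -m handwheel '[[[0.02,0.005,0,0,0,0],[0.035,0.01,0,0,0,0],[0.035,0.01,0,0,0,0],[0.01,0.005,0,0,0,0],[0,0,0,0,0,0],[0,0,0,0,0,0]]]'
sed -i 's/w0.png/w1.png/' m.py
cat >> m.py <<'E'
# coarse lane frame -> rail web tops
m=np.array([.593,.016]); a=.32
for it in range(4):
    e=np.array([np.cos(a),np.sin(a)]); n=np.array([-e[1],e[0]])
    x=(P[...,:2]-m)@e; y=(P[...,:2]-m)@n; z=P[...,2]
    out=[]
    for sgn in (1,-1):
        k=(d>0)&(z>.076)&(z<.084)&(x>.01)&(x<.14)&(np.abs(sgn*y-.055)<(.02 if it<2 else .008))
        pf=np.polyfit(x[k],y[k],1); out.append(pf); ends=np.percentile(x[(d>0)&(z>.074)&(z<.086)&(np.abs(sgn*y-.055)<.006)&(x>-.03)],[0.5,99.5]) if k.sum() else 0
        print(sgn,k.sum(),np.round(pf,4),np.round(ends,4),np.round(np.percentile(y[k],[2,50,98]),4))
    a+=np.mean([o[0] for o in out]); m=m+n*np.mean([o[1] for o in out])
k=(d>0)&(np.abs(y)<.03)&(x>.1)&(x<.19)&(z>.065); print('stop x',np.round(np.percentile(x[k],[1,5,50]),4),k.sum())
print('lane yaw',a,'m',m)
E
python3 m.py
```

```text
time: 3.15
tool_pos: [0.6049, -0.0312, 0.368]
tool_rot: [-0.0, 0.986, 0.169, -0.001]
contact_force: [-0.8, -0.3, 0.1]
gripper_width: 0.5
grasp_force: 0.0
3.15 [ 0.6049 -0.0312  0.368 ] 0.5002256787219175
[[0.333, 0.899, 0.283, 0.676], [-0.943, 0.318, 0.1, -0.005], [-0.001, -0.3, 0.954, 0.511], [0.0, 0.0, 0.0, 1.0]] 324.0602285548343
lane_mouth 0.69 [287. 142.] [[0.5916 0.0212 0.05  ]]
lane_stop 0.63 [395. 125.] [[ 0.6648 -0.1146  0.05  ]]
box_nose 0.76 [455. 293.] [[ 0.4459 -0.3178  0.05  ]]
box_nose 0.68 [332. 285.] [[ 0.3923 -0.1194  0.05  ]]
spares_box 0.84 [535. 227.] [[ 0.5946 -0.3833  0.05  ]]
spares_box 0.81 [290. 198.] [[ 0.5132 -0.0092  0.05  ]]
rail_left 0.93 [248.  86.] [[0.647  0.0948 0.05  ]]
rail_left 0.35 [290. 197.] [[ 0.5155 -0.0083  0.05  ]]
rail_right 0.95 [328.  88.] [[ 0.6804 -0.0092  0.05  ]]
top [ 242  164   87   88 5213] [516.9  -9.1] [110.6  90. ] 32.34 0.11524845218575736
top [ 106  195   51   47 1831] [437.3 184.6] [65.7 66.2] 53.47 0.11372715182258691
top [397  49   1   1   1] [746.8 -68.8] [0. 0.] 0.0 0.10908998314145074
1 402 [-0.0215  0.0588] [0.0034 0.1502] [0.0545 0.057  0.0601]
-1 314 [-0.0182 -0.0511] [0.0013 0.1741] [-0.0547 -0.0525 -0.0497]
1 402 [-0.0019  0.055 ] [0.0024 0.1491] [0.0531 0.0547 0.0571]
-1 312 [ 0.0012 -0.0549] [0.0023 0.1752] [-0.0568 -0.0548 -0.053 ]
1 402 [-0.0016  0.0549] [0.0023 0.1491] [0.0531 0.0547 0.0571]
-1 312 [ 0.0016 -0.0549] [0.0023 0.1752] [-0.0568 -0.0548 -0.053 ]
1 402 [-0.0016  0.0549] [0.0023 0.1491] [0.0531 0.0547 0.0571]
-1 312 [ 0.0016 -0.0549] [0.0023 0.1752] [-0.0568 -0.0548 -0.053 ]
stop x [0.1507 0.1513 0.1574] 594
lane yaw 0.29979208668611784 m [0.59179491 0.01963772]
```

View pics/w1.png

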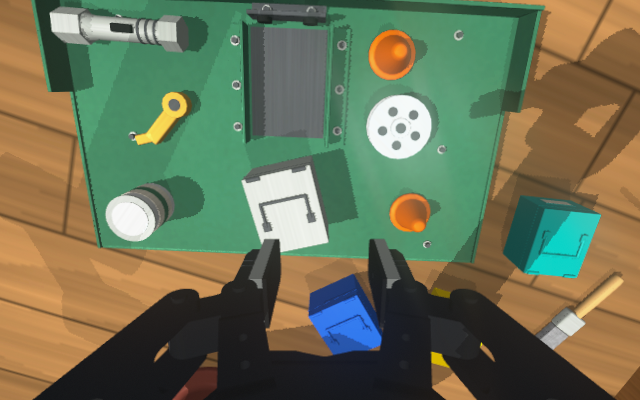

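The view shows the lane strip at (290,80) with the rails at (246,80) and (330,80), stop at (288,12), box at (288,205), caps (390,53) and (410,213), pulley (398,127). The fit is consistent: rails 110 mm between web centres, 150 mm long. Lane yaw is 0.300 and the box is 0.263 off it, with its tail to the right. I'll square it by pushing its right side with two spread fingers.

```bash
python3 -m handwheel '[[[-0.006,-0.005,-0.014,0,0,7.16],[-0.006,-0.005,-0.014,0,0,7.16],[-0.006,-0.005,-0.014,0,0,7.16],[-0.006,-0.005,-0.014,0,0,7.16],[-0.006,-0.005,-0.014,0,0,7.16],[-0.006,-0.005,-0.014,0,0,7.16],[-0.006,-0.005,-0.014,0,0,7.16],[-0.006,-0.005,-0.014,0,0,7.16],[-0.006,-0.005,-0.014,0,0,7.16],[-0.006,-0.005,-0.014,0,0,7.16],[-0.006,-0.005,-0.014,0,0,7.16],[-0.006,-0.005,-0.014,0,0,7.16],[0,0,0,0,0,1.8],[0,0,0,0,0,0],[0,0,0,0,0,0],[0,0,0,0,0,0]]]' 0.85
cat > st.py <<'E'
from h import *
from scipy.spatial.transform import Rotation as R
s=state(); p=s['tool_pos']; M=R.from_quat(np.r_[s['tool_rot'][1:],s['tool_rot'][0]]).as_matrix()
mo=np.array([.5928,.0199]); e=np.array([np.cos(.2998),np.sin(.2998)]); n=np.array([-e[1],e[0]])
print('t',round(s['time'],2),'pos',np.round(p,4),'lane',np.round([(p[:2]-mo)@e,(p[:2]-mo)@n],4),'yaw-lane deg',np.round(np.degrees(np.arctan2(M[1,0],M[0,0])-.2998),2),'z',np.round(M[:,2],3),'F',np.round(s['contact_force'],1),'w',s['gripper_width'])
E
cat > box.py <<'E'
from st import *
im,d,ci=shot('wrist','wl.png'); v,u=np.mgrid[0:400,0:640]
P=pts(ci,np.c_[u.ravel(),v.ravel()],d=d.ravel()).reshape(400,640,3)
top=(np.abs(P[...,2]-.115)<.006)&(d>0)
N,l,stt,c=cv2.connectedComponentsWithStats(top.astype(np.uint8))
for i in np.argsort(-stt[1:,4])[:2]+1:
    q=P[l==i][:,:2]-mo; q=np.c_[q@e,q@n]*1000
    r=cv2.minAreaRect(q.astype(np.float32)); print('box lane mm',stt[i],np.round(r[0],1),np.round(r[1],1),round(r[2],2),'y 2/98',np.round(np.percentile(q[:,1],[1,99]),1),'x',np.round(np.percentile(q[:,0],[1,99]),1))
E
python3 box.py; python3 -c "
import sys;sys.argv=['x']
from h import *
d=np.load('w.npz');P=d['P'];mo=np.array([.5928,.0199]);e=np.array([np.cos(.2998),np.sin(.2998)]);n=np.array([-e[1],e[0]])
x=(P[...,:2]-mo)@e;y=(P[...,:2]-mo)@n;z=P[...,2]
k=(d['d']>0)&(z>.058)&(z<.13)&(y<-.08)&(y>-.2)&(x>-.2)&(x<0)
for a in range(-200,0,20):
    j=k&(x>a/1e3)&(x<(a+20)/1e3);print(a,j.sum(),np.round(y[j].max(),3) if j.any() else '')
"
```

```text
time: 4.83
tool_pos: [0.5336, -0.0907, 0.2015]
tool_rot: [0.001, 0.593, 0.805, 0.0]
contact_force: [-0.4, 0.9, 0.6]
gripper_width: 0.847
grasp_force: 0.0
t 4.83 pos [ 0.5336 -0.0907  0.2015] lane [-0.0892 -0.0882] yaw-lane deg 90.02 z [ 0.002 -0.    -1.   ] F [-0.4  0.9  0.6] w 0.8474398968031213
box lane mm [  237     0   190   164 22396] [-81.3  -4.4] [110.7  90.5] 15.22 y 2/98 [-54.4  41.9] x [-139.6  -24.5]
-200 0 
-180 0 
-160 0 
-140 5 -0.174
-120 172 -0.156
-100 584 -0.156
-80 123 -0.167
-60 0 
-40 0 
-20 267 -0.122
```

```bash
python3 -m handwheel '[[[0,0,-0.02,0,0,0],[0,0,-0.025,0,0,0],[0,0,-0.025,0,0,0],[0,0,-0.025,0,0,0],[0,0,-0.02,0,0,0],[0,0,-0.01,0,0,0],[0,0,-0.006,0,0,0],[0,0,0,0,0,0],[0,0,0,0,0,0]]]'; python3 box.py
```

```text
time: 5.63
tool_pos: [0.5341, -0.0908, 0.0707]
tool_rot: [0.001, 0.593, 0.805, 0.0]
contact_force: [-0.8, -0.8, 0.4]
gripper_width: 0.847
grasp_force: 0.0
t 5.63 pos [ 0.5341 -0.0908  0.0707] lane [-0.0888 -0.0884] yaw-lane deg 90.07 z [ 0.002 -0.001 -1.   ] F [-0.8 -0.8  0.4] w 0.8467845135959416
box lane mm [  127     0   429   248 79421] [-79.6 -10.8] [111.2  78. ] 15.12 y 2/98 [-55.   11.9] x [-137.2  -23.6]
box lane mm [417 276  52  53 947] [-45.9 -86.9] [23.5 14.6] 89.46 y 2/98 [-96.7 -75.5] x [-53.  -39.9]
```

View pics/wl.png

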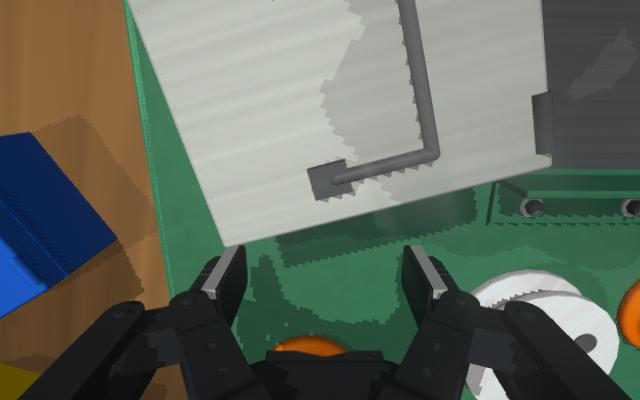

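The rear finger stands outside the tail corner at (225,245), the front finger is clear of the rail foot at (500,200), and both are low enough. I push along +lane y.

```bash
python3 -m handwheel '[[[-0.0012,0.0038,0,0,0,0],[-0.0012,0.0038,0,0,0,0],[-0.0009,0.0029,0,0,0,0],[-0.0006,0.0019,0,0,0,0],[-0.0006,0.0019,0,0,0,0],[-0.0006,0.0019,0,0,0,0],[-0.0006,0.0019,0,0,0,0],[-0.0006,0.0019,0,0,0,0],[-0.0006,0.0019,0,0,0,0],[-0.0006,0.0019,0,0,0,0],[-0.0006,0.0019,0,0,0,0],[-0.0003,0.001,0,0,0,0],[0,0,0,0,0,0],[0,0,0,0,0,0]]]'; python3 box.py
```

```text
time: 6.85
tool_pos: [0.5244, -0.0642, 0.0694]
tool_rot: [-0.0, 0.593, 0.805, -0.001]
contact_force: [-1.9, -3.1, 0.4]
gripper_width: 0.848
grasp_force: 1.6
t 6.85 pos [ 0.5244 -0.0642  0.0694] lane [-0.0902 -0.0601] yaw-lane deg 90.08 z [-0.001 -0.001 -1.   ] F [-1.9 -3.1  0.4] w 0.8478577339748772
box lane mm [  130     0   414   327 99673] [-87.8  -8.6] [125.2  95.2] 15.31 y 2/98 [-54.2  39.3] x [-139.6  -25.2]
box lane mm [418 278  57  50 847] [-47.6 -57.4] [14.3 23.5] 1.79 y 2/98 [-66.2 -46.5] x [-54.5 -41.4]
```

```bash
python3 -m handwheel '[[[-0.0006,0.0019,0,0,0,0],[-0.0006,0.0019,0,0,0,0],[-0.0001,0.0004,0,0,0,0],[0,0,0,0,0,0],[0,0,0,0,0,0],[0.0012,-0.0038,0,0,0,0],[0.003,-0.0095,0,0,0,0],[0.002,-0.006,0,0,0,0],[0,0,0.02,0,0,0],[0,0,0.04,0,0,0],[0,0,0.04,0,0,0],[0,0,0.03,0,0,0],[0,0,0,0,0,0],[0,0,0,0,0,0]]]'; python3 box.py
```

```text
time: 8.07
tool_pos: [0.5317, -0.0799, 0.2029]
tool_rot: [0.003, 0.593, 0.805, 0.001]
contact_force: [0.3, -0.5, -0.0]
gripper_width: 0.852
grasp_force: 0.0
t 8.07 pos [ 0.5317 -0.0799  0.2029] lane [-0.0879 -0.0773] yaw-lane deg 90.03 z [ 0.006 -0.001 -1.   ] F [ 0.3 -0.5 -0. ] w 0.8524248894819931
box lane mm [  239     1   185   172 21940] [-81.3  -0.5] [110.8  90.5] 13.84 y 2/98 [-49.6  49.4] x [-139.   -25.1]
```

View pics/wl.png

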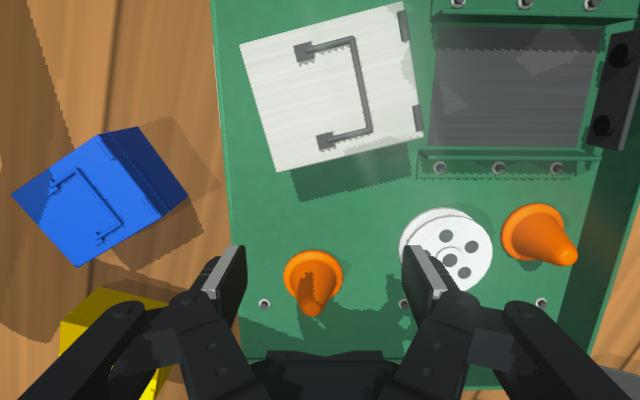

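The box only shifted slightly because its tail corner at (275,170) slid into the gap between the spread fingers. I repeat with half opening, so the rear finger sits on the corner.

```bash
python3 -m handwheel '[[[-0.003,-0.001,-0.02,0,0,0],[0,0,-0.03,0,0,0],[0,0,-0.03,0,0,0],[0,0,-0.025,0,0,0],[0,0,-0.02,0,0,0],[0,0,-0.008,0,0,0],[0,0,0,0,0,0],[-0.0012,0.0038,0,0,0,0],[-0.0012,0.0038,0,0,0,0],[-0.0006,0.0019,0,0,0,0],[-0.0006,0.0019,0,0,0,0],[-0.0006,0.0019,0,0,0,0],[-0.0006,0.0019,0,0,0,0],[-0.0006,0.0019,0,0,0,0],[-0.0006,0.0019,0,0,0,0],[-0.0003,0.001,0,0,0,0],[0,0,0,0,0,0],[0,0,0,0,0,0]]]' 0.5; python3 st.py
```

```text
time: 9.62
tool_pos: [0.5204, -0.0596, 0.0665]
tool_rot: [-0.0, 0.593, 0.805, 0.0]
contact_force: [0.7, -1.5, 0.2]
gripper_width: 0.498
grasp_force: 0.0
t 9.62 pos [ 0.5204 -0.0596  0.0665] lane [-0.0927 -0.0546] yaw-lane deg 90.07 z [ 0.     0.001 -1.   ] F [ 0.7 -1.5  0.2] w 0.4983166413923071
```

```bash
python3 -m handwheel '[[[0.001,-0.0038,0,0,0,0],[0.003,-0.0095,0,0,0,0],[0.002,-0.006,0,0,0,0],[0,0,0.02,0,0,0],[0,0,0.04,0,0,0],[0,0,0.04,0,0,0],[0,0,0.035,0,0,0],[0,0,0,0,0,0],[0,0,0,0,0,0]]]'; python3 box.py
```

```text
time: 10.37
tool_pos: [0.5282, -0.0804, 0.2049]
tool_rot: [0.003, 0.593, 0.805, 0.001]
contact_force: [-0.3, 0.3, -1.5]
gripper_width: 0.497
grasp_force: 0.0
t 10.37 pos [ 0.5282 -0.0804  0.2049] lane [-0.0913 -0.0767] yaw-lane deg 90.03 z [ 0.006 -0.001 -1.   ] F [-0.3  0.3 -1.5] w 0.4974250463380288
box lane mm [  251     0   172   150 22268] [-82.    8.9] [110.4  89.9] 4.12 y 2/98 [-35.5  53.7] x [-136.4  -28.6]
```

```bash
python3 -m handwheel '[[[-0.0062,0.031,0,0,0,0],[-0.0062,0.031,0,0,0,0],[-0.0062,0.031,0,0,0,0],[-0.0062,0.031,0,0,0,0],[-0.0062,0.0307,0,0,0,0],[0,0,-0.02,0,0,0],[0,0,-0.03,0,0,0],[0,0,-0.03,0,0,0],[0,0,-0.03,0,0,0],[0,0,-0.02,0,0,0],[0,0,-0.005,0,0,0],[0,0,0,0,0,0],[0,0,0,0,0,0]]]'; python3 st.py
```

```text
time: 11.5
tool_pos: [0.4951, 0.0753, 0.0661]
tool_rot: [-0.001, 0.593, 0.805, -0.0]
contact_force: [0.8, 0.4, 0.8]
gripper_width: 0.502
grasp_force: 0.0
t 11.5 pos [0.4951 0.0753 0.0661] lane [-0.077   0.0818] yaw-lane deg 90.06 z [-0.001  0.    -1.   ] F [0.8 0.4 0.8] w 0.5015071870146715
```

```bash
python3 -m handwheel '[[[0.0012,-0.0038,0,0,0,0],[0.0012,-0.0038,0,0,0,0],[0.0006,-0.0019,0,0,0,0],[0.0004,-0.0014,0,0,0,0],[0.0004,-0.0014,0,0,0,0],[0.0004,-0.0014,0,0,0,0],[0.0004,-0.0014,0,0,0,0],[0.0004,-0.0014,0,0,0,0],[0.0004,-0.0014,0,0,0,0],[0.0004,-0.0014,0,0,0,0],[0.0004,-0.0014,0,0,0,0],[0.0004,-0.0014,0,0,0,0],[0.0003,-0.001,0,0,0,0],[0,0,0,0,0,0],[0,0,0,0,0,0]]]'; python3 st.py; python3 -m handwheel '[[[-0.001,0.0038,0,0,0,0],[-0.003,0.0095,0,0,0,0],[-0.002,0.006,0,0,0,0],[0,0,0.02,0,0,0],[0,0,0.04,0,0,0],[0,0,0.04,0,0,0],[0,0,0.04,0,0,0],[0.0062,-0.031,0,0,0,0],[0.0062,-0.031,0,0,0,0],[0.0062,-0.031,0,0,0,0],[0.0062,-0.031,0,0,0,0],[0.003,-0.015,0,0,0,0],[0,0,0,0,0,0],[0,0,0,0,0,0],[0,0,0,0,0,0]]]'; python3 box.py
```

```text
time: 12.75
tool_pos: [0.5021, 0.0521, 0.0663]
tool_rot: [-0.0, 0.593, 0.805, -0.0]
contact_force: [-0.7, 3.0, -0.8]
gripper_width: 0.497
grasp_force: 0.0
t 12.75 pos [0.5021 0.0521 0.0663] lane [-0.0772  0.0575] yaw-lane deg 90.06 z [-0. -0. -1.] F [-0.7  3.  -0.8] w 0.496522873444829
time: 14.0
tool_pos: [0.5238, -0.0664, 0.2063]
tool_rot: [-0.0, 0.593, 0.805, 0.0]
contact_force: [-0.2, -0.3, -0.5]
gripper_width: 0.499
grasp_force: 0.0
t 14.0 pos [ 0.5238 -0.0664  0.2063] lane [-0.0914 -0.0621] yaw-lane deg 90.11 z [-0.  0. -1.] F [-0.2 -0.3 -0.5] w 0.4988899649113562
box lane mm [  257    45   165   130 20118] [-81.4   0.1] [110.7  89.2] 0.23 y 2/98 [-43.4  43.9] x [-135.2  -28.4]
```

The box now stands square (0.2°) and centred (0.1 mm). Next I go behind it with the tool turned along the lane.

```bash
python3 -m handwheel '[[[-0.0074,0.0031,0,0,0,-7.16],[-0.0074,0.0031,0,0,0,-7.16],[-0.0074,0.0031,0,0,0,-7.16],[-0.0074,0.0031,0,0,0,-7.16],[-0.0074,0.0031,0,0,0,-7.16],[-0.0074,0.0031,0,0,0,-7.16],[-0.0074,0.0031,0,0,0,-7.16],[-0.0074,0.0031,0,0,0,-7.16],[-0.0074,0.0031,0,0,0,-7.16],[-0.0074,0.0031,0,0,0,-7.16],[-0.0074,0.0031,0,0,0,-7.16],[-0.0074,0.0031,0,0,0,-7.16],[0,0,0,0,0,-4.2],[0,0,-0.03,0,0,0],[0,0,-0.03,0,0,0],[0,0,0,0,0,0],[0,0,0,0,0,0]]]'; python3 box.py
```

```text
time: 15.47
tool_pos: [0.4338, -0.029, 0.145]
tool_rot: [-0.001, 0.989, 0.15, -0.002]
contact_force: [-0.0, 0.8, 1.0]
gripper_width: 0.499
grasp_force: 0.0
t 15.47 pos [ 0.4338 -0.029   0.145 ] lane [-0.1664  0.0003] yaw-lane deg 0.04 z [-0.004  0.001 -1.   ] F [-0.   0.8  1. ] w 0.4992246075075608
box lane mm [  233     0   189   179 30297] [-91.6  -1.2] [90.4 88.6] 89.99 y 2/98 [-44.9  42.5] x [-134.2  -48.3]
box lane mm [   0   83   19   80 1004] [-106.5  174.5] [10.6 44.1] 76.13 y 2/98 [168.9 182.7] x [-124.9  -85.5]
```

```bash
python3 -m handwheel '[[[0,0,-0.025,0,0,0],[0,0,-0.025,0,0,0],[0,0,-0.02,0,0,0],[0,0,-0.006,0,0,0],[0,0,0,0,0,0],[0.0076,0.0024,0,0,0,0],[0.0038,0.0012,0,0,0,0],[0.0019,0.0006,0,0,0,0],[0.0019,0.0006,0,0,0,0],[0.0019,0.0006,0,0,0,0],[0.0019,0.0006,0,0,0,0],[0.0019,0.0006,0,0,0,0],[0.0038,0.0012,0,0,0,0],[0.0038,0.0012,0,0,0,0],[0.0038,0.0012,0,0,0,0],[0.0038,0.0012,0,0,0,0],[0.0019,0.0006,0,0,0,0],[0,0,0,0,0,0],[0,0,0,0,0,0]]]'
cat > lane.py <<'E'
from st import *
im,d,ci=shot('wrist','ln.png'); v,u=np.mgrid[0:400,0:640]
P=pts(ci,np.c_[u.ravel(),v.ravel()],d=d.ravel()).reshape(400,640,3)
X=(P[...,:2]-mo)@e*1e3; Y=(P[...,:2]-mo)@n*1e3; Z=P[...,2]*1e3
top=(np.abs(Z-115)<6)&(d>0)&(np.abs(Y)<60)
xr=np.percentile(X[top],[1,99]); print('lid x',xr)
L=[];Rr=[]
for a in np.arange(xr[0]+8,xr[1]-8,5):
    k=top&(np.abs(X-a)<2.5)
    if k.sum()>30: L.append((a,np.percentile(Y[k],99.5)));Rr.append((a,np.percentile(Y[k],.5)))
for q in(L,Rr):
    q=np.array(q); pf=np.polyfit(q[:,0],q[:,1],1); print('side y mean',round(q[:,1].mean(),2),'deg',round(np.degrees(np.arctan(pf[0])),2))
for s_ in(1,-1):
    k=(d>0)&(np.abs(Z-80)<4)&(X>max(5,xr[1]+5))&(X<145)&(np.abs(s_*Y-55)<5)
    if k.sum()>40: pf=np.polyfit(X[k],Y[k],1); print('rail',s_,k.sum(),round(Y[k].mean(),2),'deg',round(np.degrees(pf[0]),2))
k=(d>0)&(np.abs(Y)<30)&(X>100)&(X<190)&(Z>65)&(Z<100)
if k.sum(): print('stop',np.percentile(X[k],[1,5,20]).round(1))
E
python3 lane.py
```

```text
time: 17.1
tool_pos: [0.4732, -0.0184, 0.071]
tool_rot: [0.0, 0.989, 0.149, -0.0]
contact_force: [-5.1, -1.2, 3.8]
gripper_width: 0.499
grasp_force: 0.0
t 17.1 pos [ 0.4732 -0.0184  0.071 ] lane [-0.1256 -0.0013] yaw-lane deg -0.04 z [-0.001 -0.001 -1.   ] F [-5.1 -1.2  3.8] w 0.4988456413501426
lid x [-118.86192009  -26.14167853]
side y mean 44.06 deg 0.06
side y mean -44.05 deg 0.08
```

View pics/ln.png

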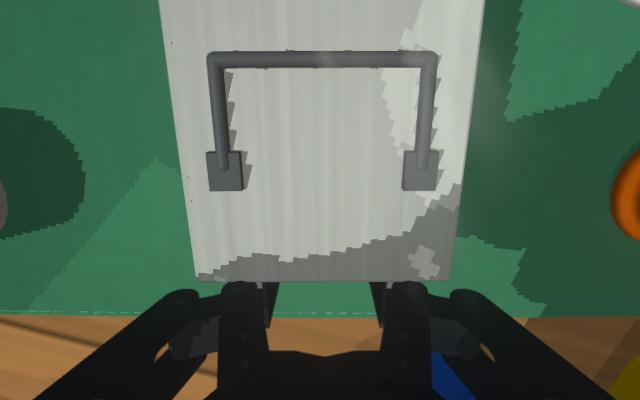

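The box is centred (±44 mm at both lid sides) and square, with both fingers flat on its rear face at (272,290) and (378,290). I push into the lane.

```bash
python3 -m handwheel '[[[0.0038,0.00118,0,0,0,0],[0.0038,0.00118,0,0,0,0],[0.0038,0.00118,0,0,0,0],[0.0038,0.00118,0,0,0,0],[0.0038,0.00118,0,0,0,0],[0.0038,0.00118,0,0,0,0],[0.0038,0.00118,0,0,0,0],[0.0038,0.00118,0,0,0,0],[0.0038,0.00118,0,0,0,0],[0.0038,0.00118,0,0,0,0],[0.0038,0.00118,0,0,0,0],[0.0019,0.0006,0,0,0,0],[0,0,0,0,0,0],[0,0,0,0,0,0]]]'; python3 lane.py
```

```text
time: 18.32
tool_pos: [0.5169, -0.0048, 0.0709]
tool_rot: [0.0, 0.989, 0.149, -0.0]
contact_force: [-4.3, -1.5, 4.7]
gripper_width: 0.5
grasp_force: 0.0
t 18.32 pos [ 0.5169 -0.0048  0.0709] lane [-0.0798 -0.0012] yaw-lane deg -0.05 z [-0. -0. -1.] F [-4.3 -1.5  4.7] w 0.49993101185241623
lid x [-73.02717222  19.63477762]
side y mean 44.18 deg 0.04
side y mean -43.96 deg 0.1
```

```bash
python3 -m handwheel '[[[0.0038,0.00118,0,0,0,0],[0.0038,0.00118,0,0,0,0],[0.0038,0.00118,0,0,0,0],[0.0038,0.00118,0,0,0,0],[0.0038,0.00118,0,0,0,0],[0.0038,0.00118,0,0,0,0],[0.0038,0.00118,0,0,0,0],[0.0038,0.00118,0,0,0,0],[0.0038,0.00118,0,0,0,0],[0.0038,0.00118,0,0,0,0],[0.0038,0.00118,0,0,0,0],[0.0038,0.00118,0,0,0,0],[0.0038,0.00118,0,0,0,0],[0.0038,0.00118,0,0,0,0],[0.0019,0.0006,0,0,0,0],[0,0,0,0,0,0],[0,0,0,0,0,0]]]'; python3 lane.py
```

```text
time: 19.78
tool_pos: [0.572, 0.0124, 0.0709]
tool_rot: [0.0, 0.989, 0.149, -0.0]
contact_force: [-4.3, -1.7, 4.8]
gripper_width: 0.502
grasp_force: 0.0
t 19.78 pos [0.572  0.0124 0.0709] lane [-0.022 -0.001] yaw-lane deg -0.05 z [-0. -0. -1.] F [-4.3 -1.7  4.8] w 0.5018031699942557
lid x [-15.32207855  77.34976947]
side y mean 44.28 deg -0.0
side y mean -43.85 deg 0.02
```

```bash
python3 -m handwheel '[[[0.0038,0.00118,0,0,0,0],[0.0038,0.00118,0,0,0,0],[0.0038,0.00118,0,0,0,0],[0.0038,0.00118,0,0,0,0],[0.0038,0.00118,0,0,0,0],[0.0038,0.00118,0,0,0,0],[0.0038,0.00118,0,0,0,0],[0.0038,0.00118,0,0,0,0],[0.0038,0.00118,0,0,0,0],[0.0038,0.00118,0,0,0,0],[0.0019,0.0006,0,0,0,0],[0.0019,0.0006,0,0,0,0],[0,0,0,0,0,0],[0,0,0,0,0,0]]]'; python3 lane.py
python3 -m handwheel '[[[0.001,0.0003,0,0,0,0],[0.001,0.0003,0,0,0,0],[0.001,0.0003,0,0,0,0],[0.001,0.0003,0,0,0,0],[0,0,0,0,0,0]]]'; python3 st.py
```

```text
time: 21.0
tool_pos: [0.6137, 0.0254, 0.0709]
tool_rot: [0.0, 0.989, 0.149, -0.0]
contact_force: [-5.4, -0.8, 5.2]
gripper_width: 0.502
grasp_force: 0.0
t 21.0 pos [0.6137 0.0254 0.0709] lane [ 0.0216 -0.001 ] yaw-lane deg -0.06 z [-0.001 -0.    -1.   ] F [-5.4 -0.8  5.2] w 0.5017712207842483
lid x [ 28.31537604 121.02910136]
side y mean 44.37 deg 0.03
side y mean -43.78 deg 0.08
time: 21.47
tool_pos: [0.6174, 0.0265, 0.0709]
tool_rot: [0.0, 0.989, 0.149, -0.001]
contact_force: [-7.1, -1.4, 6.2]
gripper_width: 0.502
grasp_force: 0.0
t 21.47 pos [0.6174 0.0265 0.0709] lane [ 0.0254 -0.001 ] yaw-lane deg -0.05 z [-0.001 -0.    -1.   ] F [-7.1 -1.4  6.2] w 0.501731528245321
```

```bash
for i in 1; do python3 -m handwheel '[[[0.001,0.0003,0,0,0,0],[0.001,0.0003,0,0,0,0],[0,0,0,0,0,0]]]'; python3 st.py; done; python3 -m handwheel '[[[0.001,0.0003,0,0,0,0],[0.001,0.0003,0,0,0,0],[0,0,0,0,0,0]]]'; python3 st.py
```

```text
time: 21.72
tool_pos: [0.6194, 0.0271, 0.0709]
tool_rot: [0.0, 0.989, 0.149, -0.001]
contact_force: [-7.0, -2.0, 5.4]
gripper_width: 0.502
grasp_force: 0.0
t 21.72 pos [0.6194 0.0271 0.0709] lane [ 0.0275 -0.001 ] yaw-lane deg -0.05 z [-0.002 -0.    -1.   ] F [-7.  -2.   5.4] w 0.5016872899367475
time: 21.97
tool_pos: [0.6192, 0.0271, 0.0709]
tool_rot: [0.0, 0.989, 0.149, -0.004]
contact_force: [-15.6, -4.2, 12.9]
gripper_width: 0.498
grasp_force: 0.0
t 21.97 pos [0.6192 0.0271 0.0709] lane [ 0.0274 -0.0009] yaw-lane deg -0.05 z [-0.008 -0.002 -1.   ] F [-15.6  -4.2  12.9] w 0.49832681082371816
```

Force rose and motion stopped: the box is home. I back off along the lane, rise, and check.

```bash
python3 -m handwheel '[[[-0.001,-0.0003,0,0,0,0],[-0.001,-0.0003,0,0,0,0],[-0.0019,-0.0006,0,0,0,0],[-0.0076,-0.0024,0,0,0,0],[-0.015,-0.0046,0,0,0,0],[-0.019,-0.0059,0,0,0,0],[-0.019,-0.0059,0.02,0,0,0],[-0.01,-0.003,0.04,0,0,0],[0,0,0.04,0,0,0],[0,0,0.04,0,0,0],[0,0,0.04,0,0,0],[0,0,0.04,0,0,0],[0.02,0.006,0.02,0,0,0],[0.02,0.006,0.02,0,0,0],[0,0,0,0,0,0],[0,0,0,0,0,0]]]'; python3 lane.py; python3 -c "
from h import *
for n in ['wrist']:
  for t in ['box_nose','lane_stop']:
    for m in pinpoint(n,t)[:2]: print(t,m)"
```

```text
time: 23.3
tool_pos: [0.5879, 0.0171, 0.3311]
tool_rot: [0.0, 0.989, 0.149, 0.001]
contact_force: [0.3, 0.6, -0.3]
gripper_width: 0.501
grasp_force: 0.0
t 23.3 pos [0.5879 0.0171 0.3311] lane [-0.0055 -0.0013] yaw-lane deg -0.01 z [ 0.002  0.    -1.   ] F [ 0.3  0.6 -0.3] w 0.5008590878674215
lid x [ 39.65790144 146.50816754]
side y mean 44.82 deg 0.24
side y mean -43.13 deg -0.19
stop [153.9 154.1 154.9]
box_nose {'position': [368.6, 295.6], 'conf': 0.95}
box_nose {'position': [577.8, 257.4], 'conf': 0.94}
```

View pics/ln.png

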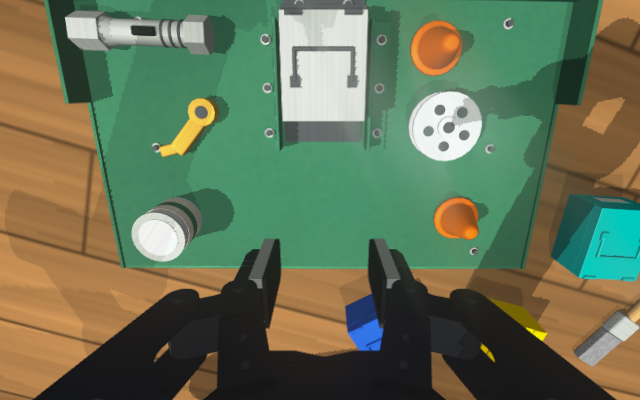

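The view shows the box at (323,65) between the rails, square, its nose at the stop (325,5), and everything else in place. The hand is clear, so I hand in.

```bash
python3 -c "
from plant import *
print(job_done())"
```

```text
the job is handed in; nothing more can be done
None
```

I squared the spares box and pushed it down the lane until it met the stop, apparently without touching either rail. It measured centred within about 1 mm and square within about 0.3°, nothing else on the shelf appeared to move, and I handed the job in with the hand clear; the hand-in returned no verdict.

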